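# Load a dropper bottle into a sprung bench holder

### The arm

A 7-joint arm with a two-finger parallel gripper is mounted at the origin on a cart in front of the work surface, level with it; the furniture and walls round the work are solid. World frame = base frame: x ahead of the robot, y to its left, z up, the work surface at z = 0. Lengths are in m, angles in rad, forces in N, time in s.
With the tool pointing down it reaches from about 0.4 to 0.85 m from the base axis. Payload 6.9 kg.
Tool frame: the origin (TCP) lies midway between the tips of the shut fingers; the grasp point (between the pads) lies behind it (ctrl.pinch_z is the z of the grasp point in the tool frame, in m); z points along the fingers, y is the direction in which the jaws open and shut (so a half turn about z gives the same grasp; the last joint's range is limited). The gripper opens to 85 mm and grips with 20 to 120 N. Pads are 22 mm wide; open, the fingers measure 114 mm over their backs; the gripper's body (76 mm by 85 mm) begins 54 mm behind the grasp point. The pads swing forward as they close: fully open they stand 13 mm farther back than shut.
Start: joints at [1.26, 0.507, -0.238, 1.5, 0.126, 1.149, -0.155], TCP at [0.253, -0.571, 0.231] pointing down, gripper open.
Joint ranges: [-3.08, 3.08], [-0.24, 2.05], [-1.43, 1.35], [0, 2.5], [-1.52, 4.66], [0.17, 1.96], [-2.89, 2.89]. Speed limits (rad/s): [2.39, 2.39, 3.14, 3.14, 3.14, 3.14, 3.14].

### API

Orientations are given as a unit quaternion [w, x, y, z].
In Python, from station import ctrl, get_state, vision, ticket, models gives the robot as it stands. Calls block until the motion is done:
- ctrl.movep(position, orientation): joint-space move of the TCP to a pose.
- ctrl.movel(position, frame=None, max_speed=0.15): straight line of the TCP; frame=None keeps the orientation; max_speed is the mean speed in m/s.
- ctrl.set_joints(angles): joint-space move.
- ctrl.ungrasp() and ctrl.close_gripper(force=None): open the fingers fully, or close them until they stop; force is the grip in N (None keeps the last).
- ctrl.pause(seconds).
- ctrl.ik(position, orientation): joint angles nearest the present ones, or None.
- get_state(): the state.
- vision.grab_frame(name): name is "scene" or "top"; returns (picture, depth): 420x560x3 uint8, blue, green, red; 420x560 float32, m along the optical axis (not along the pixel's ray), 0 where there is no reading.
- vision.camera_info(name): a dict with "mtx" (3x3 intrinsics, pixels), "R" (3x3) and "t" (3): a world point X has camera coordinates R X + t. Camera axes: x right, y down, z forward; pixel columns grow to the right and rows downward; lengths in m; the calibration is good to about 2 mm. A picture is of the moment at which its call begins. camera_info takes no time and is no camera call.
A pose or a line that the arm cannot do raises ctrl.Unreachable and nothing moves.
- ticket.close_job(): hands the job in, once; it reports no verdict.
Trained networks look in the newest picture that a camera, given by its name, has taken for a name from the list of things; names that differ only in an ending like _2 or _b are one class to them, and where a whole thing is asked for, a point or a joint stands for the part that bears it (a point fixed in the world has none). Each returns a list of dicts, best first, with "p" (0 to 1); they miss things now and then, are a little off and sometimes report something else, mostly with a low value. They report only what shows in the picture. A call takes as long as a camera call.
- models.recognise(camera, target): "point" ([column, row] in pixels, amid what is visible of it).
- models.masks_of(camera, target): "mask" (420x560 bool, what is visible of it) and "point" ([column, row] in pixels, amid what is visible of it).
The state is a dict: "time": time; "qpos": joint angles; "qd": joint speeds; "tau": joint torques, N m; "tcp_pos": TCP position; "eef_rot": TCP orientation; "contact_force": force on the tool from outside, world axes, zero at the start; "wrist_torque": the same for the moment, N m; "width": finger opening in m.
Only numpy, scipy, OpenCV 4.12 (cv2) and the standard library are available. Lean on these libraries where they do the work, as an engineer would, in place of code of your own. Each camera call takes 0.05 s, during which the arm holds its last target.

### The job

Clamp the white dropper bottle with the blue cap in the spring bottle holder: press the orange sprung jaw back with it, set the bottle upright and fully down on the base plate between jaw and black V stop, and let go so that the spring holds it. Leave the brown stain vial standing where it is.

Things in the scene. Friction and masses are not known exactly. Their poses are not given: they have to be found in the camera images.
- drop_bottle: White dropper bottle, blue cap, round, 33 mm diameter all the way up, 64 mm tall, 35 g, standing on the table. Origin: centre of its underside, z up. Grip it 40 to 50 mm above its underside, fingers at the holder's +-y sides, to stay clear of the holder. Behind it and to the left stands a 0.4 m tall machine with a handwheel jutting to x = 0.48 m at y = 0.1 m: swing in close to the robot.
- holder: Fixed spring holder. Origin: on the table under the seated bottle's axis; x from black V stop to jaw, z up. Base plate x -40..110, y +-36 mm, top z 8. V stop: x -30..-5, y +-22, top z 26. Grey spring housing x 57..100, top z 50. Seat's y sides open. Carry bottle above the V, push along +x from x = -30 until its axis is at x = 8 to 20 mm, lower onto plate; released, the spring returns it to x = 0.
- jaw (a joint): Orange sprung jaw, upright plate 30 mm wide, z 10 to 56 mm, black face at holder x = +2 mm at rest (joint 0; gap to the V about 20 mm, too small for the bottle). Joint grows to 0.045 m as it is pushed back along the holder's +x. Force 2.4 N at 0, plus 1.2 N per 10 mm. About 0.0145 with the bottle seated.
- stain_vial: Bystander to leave alone: brown glass vial, black cap, 25 mm diameter, 48 mm tall, loose on the table. Origin: centre of its underside. A clear vial with a white cap stands behind the holder, too. The brown vial stands at least 80 mm from the bottle, centre to centre.

How it is judged:
At the end, for the whole second after the job is handed in: The blue-capped dropper bottle stands in the holder between V stop and jaw, its axis within 10 mm of the seat centre, its underside less than 8 mm above the base plate, upright within 10 degrees, the jaw pressing on it (jaw between 6 and 24 mm), released and at rest (horizontal distance between drop_bottle and holder below 0.01 m and z of drop_bottle in the frame of holder below 0.016 m and angle between drop_bottle's own z axis and vertical below 0.175 rad and value of joint jaw between 0.006 and 0.024 m and linear speed of drop_bottle below 0.02 m/s); the robot touches nothing.
It fails at once if the brown stain vial is moved by more than 30 mm or knocked over (distance of stain_vial from where it was at the start of the episode above 0.03 m or angle between stain_vial's own z axis and vertical above 0.5 rad).
It also fails if it takes over 42 s, if anything falls off the work surface, if the arm or the gripper's body presses on something with over 40 N, if the wrist force passes 120 N, or if a joint passes its speed limit or range.

## Working session

There is one attempt and no reset: what is moved stays moved. The work goes in short steps, each a Python script; the robot and the scene stay as the last script left them, time stands still between calls to the robot, and variables do not carry over. Pictures are saved under pics/ and viewed, and the job is handed in when it is done.

```bash
ls; mkdir -p pics; python3 - <<'E'
from station import ctrl,get_state,vision,models
import cv2,numpy as np
for c in ("scene","top"):
    im,d=vision.grab_frame(c); cv2.imwrite(f"pics/a_{c}.png",im); np.savez(f"pics/a_{c}.npz",im=im,d=d)
    ci=vision.camera_info(c); R,t=np.array(ci["R"]),np.array(ci["t"]); print(c,(-R.T@t).round(3),R[2].round(2))
    for n in("drop_bottle","holder","jaw","stain_vial"):
        print(n,[(r["point"],round(r["p"],2),int(r["mask"].sum())) for r in models.masks_of(c,n)])
s=get_state();print(s["time"],s["tcp_pos"],s["eef_rot"],s["width"],ctrl.pinch_z)
E
```

```text
pics
scene [-0.208 -0.496  0.448] [ 0.78  0.38 -0.5 ]
drop_bottle [([201.4, 195.3], 0.89, 505)]
holder [([365.2, 224.5], 0.69, 2560)]
jaw [([359.6, 219.4], 0.92, 552)]
stain_vial [([261.0, 205.2], 0.77, 331)]
top [ 0.281 -0.174  0.877] [ 0.19  0.02 -0.98]
drop_bottle [([200.4, 208.1], 0.67, 377)]
holder [([367.0, 184.9], 0.77, 3322)]
jaw [([363.7, 193.8], 0.56, 331)]
stain_vial [([260.2, 197.4], 0.73, 199)]
0.5 [ 0.25300138 -0.57147219  0.23121979] [-6.03381652e-05  9.78359895e-01  2.06910395e-01 -8.13786508e-06] 0.08527653220944803 -0.0187
```

View pics/a_scene.png

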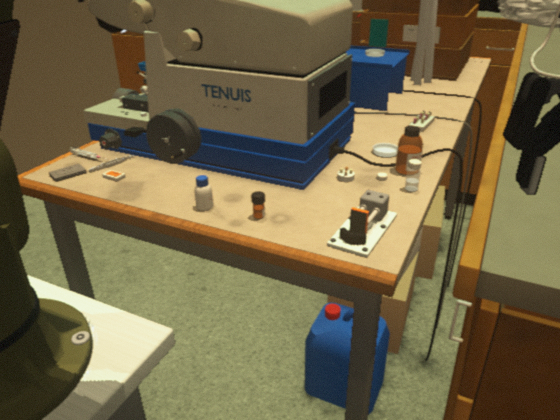

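View pics/a_top.png

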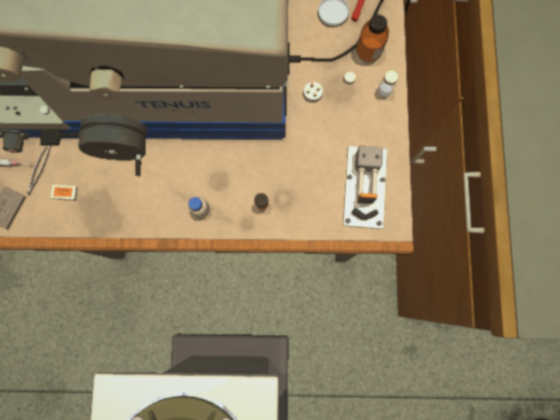

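The pictures and networks agree. In the top view the blue-capped bottle is at (197,207), the brown vial at (261,200), and the holder at (367,187) with its V stop toward the robot. Next I measure their positions from the depth images.

```bash
cat > h.py <<'E'
from station import ctrl,get_state,vision,models
import cv2,numpy as np
def cloud(c,d):
    ci=vision.camera_info(c);K,R,t=[np.array(ci[k]) for k in("mtx","R","t")]
    v,u=np.mgrid[:420,:560]; X=np.stack([(u-K[0,2])/K[0,0]*d,(v-K[1,2])/K[1,1]*d,d],-1)
    return (X-t)@R
E
python3 - <<'E'
from h import *
from scipy.optimize import least_squares
for c in("top","scene"):
    z=np.load(f"pics/a_{c}.npz"); im,d=z["im"],z["d"]; P=cloud(c,d); 
    vision.grab_frame(c)
    for n,r in(("drop_bottle",.0165),("stain_vial",.0125)):
        m=models.masks_of(c,n)[0]["mask"]&(d>0); Q=P[m]; 
        H=.064 if n[0]=="d" else .048
        B=Q[(Q[:,2]>.008)&(Q[:,2]<H-.005)]
        T=Q[Q[:,2]>H-.004]
        f=least_squares(lambda p:np.hypot(B[:,0]-p[0],B[:,1]-p[1])-r,Q[:,:2].mean(0)+[.01,0],loss="soft_l1",f_scale=.002)
        print(c,n,"zmax",np.percentile(Q[:,2],98).round(4),"cyl",f.x.round(4),len(B),"top",len(T),T.mean(0).round(4), (T.min(0)+T.max(0))[:2]/2)
    m=cv2.dilate(models.masks_of(c,"holder")[0]["mask"].astype(np.uint8),np.ones((5,5)))>0
    Q=P[m&(d>0)]
    for a,b in((.004,.013),(.022,.03),(.045,.053),(.053,.06)):
        S=Q[(Q[:,2]>a)&(Q[:,2]<b)]
        if len(S)<5: continue
        print(c,a,len(S),S[:,2].mean().round(4),cv2.minAreaRect((S[:,:2]*1000).astype(np.float32)), S.mean(0).round(4))
    tb=P[(d>0)&(np.abs(P[...,2])<.02)&(P[...,0]>.45)&(P[...,0]<.6)&(np.abs(P[...,1])<.3)]
    print("table z",np.median(tb[:,2]))
    im3=cv2.resize(im[130:260,300:460] if c=="top" else im[150:270,290:460],None,fx=4.5,fy=4.5,interpolation=cv2.INTER_CUBIC);cv2.imwrite(f"pics/hold_{c}.png",im3)
E
```

```text
top drop_bottle zmax 0.0672 cyl [ 0.4423 -0.0134] 210 top 139 [ 0.4404 -0.015   0.0648] [ 0.44027083 -0.01456467]
top stain_vial zmax 0.0515 cyl [ 0.4529 -0.1262] 33 top 160 [ 0.4509 -0.1267  0.0488] [ 0.45131053 -0.12644269]
top 0.004 1924 0.009 ((488.830810546875, -315.20965576171875), (78.591552734375, 156.9011688232422), 85.99618530273438) [ 0.4731 -0.3118  0.009 ]
top 0.022 203 0.0265 ((484.4028015136719, -315.5480651855469), (46.70036697387695, 123.91951751708984), 84.88349151611328) [ 0.4448 -0.3103  0.0265]
top 0.045 513 0.0489 ((501.47601318359375, -316.0343322753906), (43.9584846496582, 98.05894470214844), 85.02813720703125) [ 0.5276 -0.3179  0.0489]
top 0.053 103 0.056 ((491.86505126953125, -315.7216796875), (29.204500198364258, 78.62377166748047), 85.21089172363281) [ 0.459  -0.3134  0.056 ]
table z 0.001439367438785748
scene drop_bottle zmax 0.0645 cyl [ 0.4413 -0.0151] 420 top 66 [ 0.4375 -0.0179  0.0633] [ 0.43902625 -0.01781269]
scene stain_vial zmax 0.0489 cyl [ 0.452  -0.1272] 186 top 91 [ 0.4479 -0.1295  0.0474] [ 0.44938223 -0.12947214]
scene 0.004 1072 0.0083 ((483.8885498046875, -317.01910400390625), (72.39425659179688, 152.38340759277344), 85.94729614257812) [ 0.4593 -0.3251  0.0083]
scene 0.022 281 0.0257 ((483.02166748046875, -315.6660461425781), (47.35728454589844, 124.8829116821289), 86.24756622314453) [ 0.4543 -0.3181  0.0257]
scene 0.045 335 0.048 ((498.7574157714844, -317.3174133300781), (43.110626220703125, 98.98892211914062), 84.57329559326172) [ 0.5105 -0.32    0.048 ]
scene 0.053 78 0.0551 ((455.4766845703125, -314.25140380859375), (29.53891944885254, 10.12051773071289), 84.47374725341797) [ 0.4555 -0.3152  0.0551]
table z 0.00020660512027341114
```

```bash
python3 - <<'E'
from h import *
# plate by colour/height in top
z=np.load("pics/a_top.npz"); im,d=z["im"],z["d"]; P=cloud("top",d)
hsv=cv2.cvtColor(im,cv2.COLOR_BGR2HSV)
w=(hsv[...,1]<50)&(hsv[...,2]>130); w[:140]=0;w[235:]=0;w[:,:335]=0;w[:,395:]=0
Q=P[w&(d>0)];Q=Q[(Q[:,2]>.0)&(Q[:,2]<.016)]
print(len(Q),Q[:,2].mean(),cv2.minAreaRect((Q[:,:2]*1000).astype(np.float32)))
E
```

```text
1675 0.009145371477340026 ((485.356201171875, -315.9500732421875), (73.37097930908203, 149.9233856201172), 85.47530364990234)
```

```bash
cat >> h.py <<'E'
YAW=np.deg2rad(-4.6); Q=[0,np.cos(YAW/2),np.sin(YAW/2),0]
B=np.array([.441,-.0148]); O=np.array([.4492,-.3138])
ex=np.array([np.cos(YAW),np.sin(YAW)])
def hp(x,z): return [*(O+x*ex),z]
def st(): 
    s=get_state(); print(round(s["time"],2),np.round(s["tcp_pos"],4),"F",np.round(s["contact_force"],1),"w",round(s["width"],4),"q",np.round(s["qpos"],2))
E
python3 - <<'E'
from h import *
for p in([.40,-.22,.2],[*B,.15],[*B,.027],hp(-.035,.12),hp(.014,.036)):
    q=ctrl.ik(p,Q); print(p,None if q is None else np.round(q,2))
ctrl.movep([.40,-.22,.2],Q); st()
im,d=vision.grab_frame("scene");cv2.imwrite("pics/b.png",im)
E
```

```text
[0.4, -0.22, 0.2] [ 0.65  0.28 -0.26  1.97  0.09  0.9  -1.31]
[np.float64(0.441), np.float64(-0.0148), 0.15] [ 0.3   0.34 -0.42  2.08  0.2   0.76 -1.9 ]
[np.float64(0.441), np.float64(-0.0148), 0.027] [ 0.1   0.54 -0.17  2.21  0.23  0.4  -1.91]
[np.float64(0.41431273925403134), np.float64(-0.31099303764848996), 0.12] [ 0.7   0.47 -0.16  1.93  0.1   0.75 -1.16]
[np.float64(0.46315490429838746), np.float64(-0.31492278494060405), 0.036] [ 0.63  0.63 -0.12  1.9   0.12  0.61 -1.21]
2.33 [ 0.4001 -0.221   0.2002] F [-0.  -0.2  0.2] w 0.0856 q [ 0.65  0.28 -0.26  1.97  0.09  0.9  -1.31]
```

View pics/b.png

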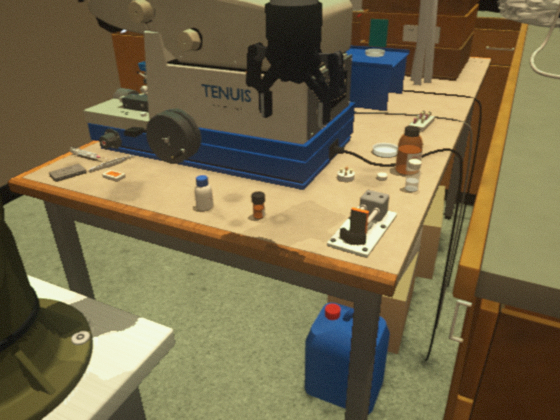

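The gripper at (295,70) is clear of everything, and the bottle hasn't moved from (203,193). I'll approach it close to the robot.

```bash
python3 - <<'E'
from h import *
ctrl.movel([.41,-.03,.16],max_speed=.2)
ctrl.movel([*B,.13],max_speed=.2); st()
ctrl.movel([*B,.027],max_speed=.1); st()
im,d=vision.grab_frame("scene");cv2.imwrite("pics/c.png",im)
E
```

```text
3.88 [ 0.4407 -0.0155  0.1295] F [-0.8 -0.6  0.9] w 0.0855 q [ 0.21  0.36 -0.32  2.1   0.17  0.7  -1.87]
5.06 [ 0.4413 -0.0148  0.0274] F [0.2 0.4 0.5] w 0.0855 q [ 0.13  0.54 -0.22  2.21  0.29  0.41 -1.97]
```

View pics/c.png

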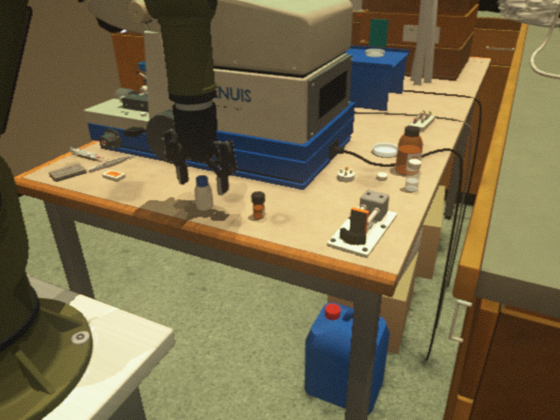

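The fingers straddle the bottle at (203,190), and the vial at (258,206) is clear. Next: close the gripper and lift.

```bash
python3 - <<'E'
from h import *
ctrl.close_gripper(70); st()
ctrl.movel([*B,.14],max_speed=.12); st()
ctrl.movel([.40,-.15,.15],max_speed=.2)
ctrl.movel(hp(-.035,.14),max_speed=.2); st()
for c in("scene","top"):
    im,d=vision.grab_frame(c);cv2.imwrite(f"pics/d_{c}.png",im); P=cloud(c,d)
    r=models.masks_of(c,"drop_bottle")
    for x in r[:1]:
        m=x["mask"]&(d>0);print(c,x["p"],x["point"],np.percentile(P[m],[2,50,98],axis=0).round(4).tolist())
E
```

```text
5.65 [ 0.4411 -0.0148  0.0274] F [-0.4  0.3  5.9] w 0.0315 q [ 0.13  0.54 -0.22  2.21  0.29  0.41 -1.97]
6.74 [ 0.4406 -0.0148  0.1395] F [ 0.2  0.2 -0.2] w 0.0316 q [ 0.22  0.35 -0.33  2.09  0.17  0.73 -1.86]
8.56 [ 0.4145 -0.3092  0.14  ] F [0.8 0.7 0.2] w 0.0315 q [ 0.78  0.45 -0.27  1.91  0.16  0.81 -1.22]
scene 0.93 [350.7, 177.1] [[0.3962, -0.326, 0.1159], [0.402, -0.3125, 0.1476], [0.4205, -0.2952, 0.1769]]
```

View pics/d_scene.png

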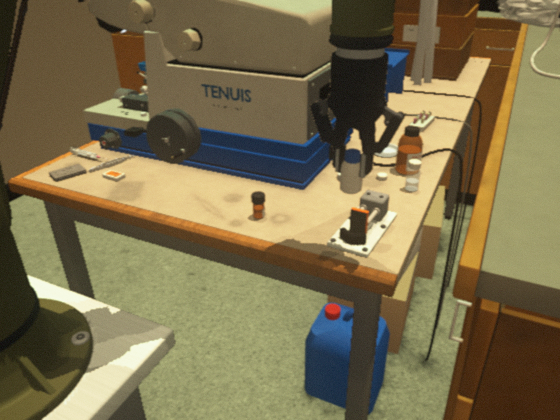

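The bottle is held upright at (351,173), with its underside about 26 mm below the TCP. The vial is undisturbed. Next: lower it to just above the V stop and push the jaw back.

```bash
python3 - <<'E'
from h import *
ctrl.movel(hp(-.033,.060),max_speed=.12); st()
ctrl.movel(hp(.015,.060),max_speed=.05); st()
for c in("scene","top"):
    im,d=vision.grab_frame(c);cv2.imwrite(f"pics/e_{c}.png",im)
im=cv2.imread("pics/e_scene.png")[100:270,270:480];cv2.imwrite("pics/e_crop.png",cv2.resize(im,None,fx=3.5,fy=3.5))
E
```

```text
9.57 [ 0.4167 -0.3113  0.0605] F [ 0.2 -0.8 -0.6] w 0.0316 q [ 0.75  0.56 -0.23  1.99  0.21  0.62 -1.27]
10.68 [ 0.4634 -0.3149  0.0598] F [-5.3  0.6  3.2] w 0.0313 q [ 0.7   0.61 -0.23  1.88  0.21  0.68 -1.3 ]
```

View pics/e_crop.png

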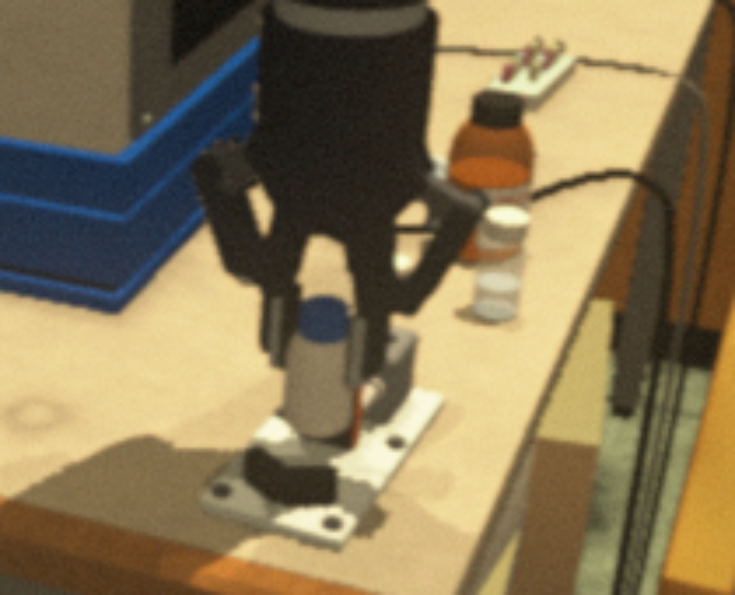

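The jaw is pushed back behind the bottle, which sits behind the V stop (crop (290,475)). The 5.3 N reading matches the spring. Lowering now.

```bash
python3 - <<'E'
from h import *
ctrl.movel(hp(.015,.040),max_speed=.04); st()
for z in(.0375,.036,.0345,.033):
    ctrl.movel(hp(.015,z),max_speed=.03); st()
    if get_state()["contact_force"][2]>10: break
im,d=vision.grab_frame("scene");cv2.imwrite("pics/f.png",cv2.resize(im[100:270,270:480],None,fx=3.5,fy=3.5))
E
```

```text
11.43 [ 0.4627 -0.3147  0.0391] F [-4.8 -0.2 -2.1] w 0.0313 q [ 0.69  0.64 -0.22  1.9   0.22  0.63 -1.31]
11.68 [ 0.4629 -0.3148  0.0368] F [-5.3 -0.3  0.2] w 0.0314 q [ 0.69  0.64 -0.22  1.9   0.22  0.63 -1.31]
11.93 [ 0.4631 -0.3149  0.0355] F [-5.5 -0.8  1.4] w 0.0316 q [ 0.69  0.64 -0.21  1.9   0.22  0.63 -1.31]
12.18 [ 0.4632 -0.3149  0.0354] F [-9.5  1.7 15.5] w 0.0311 q [ 0.69  0.64 -0.21  1.9   0.22  0.62 -1.31]
```

View pics/f.png

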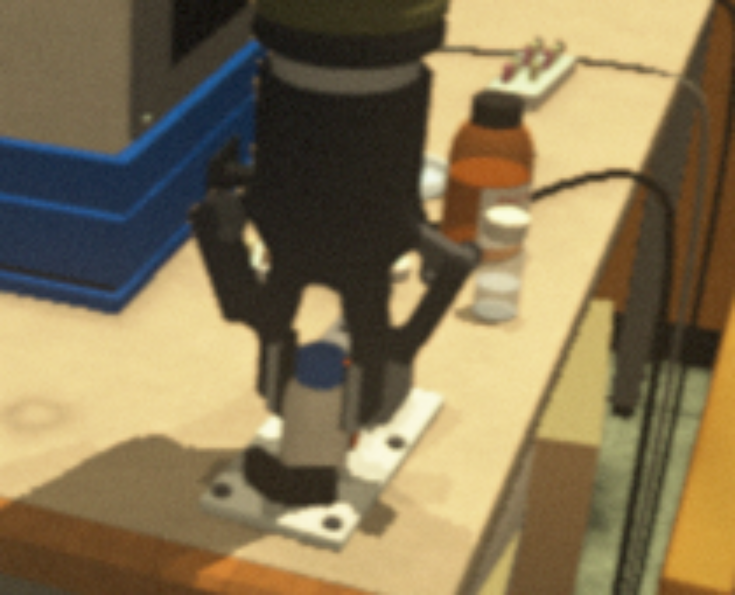

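The underside met the plate at TCP z 0.0354, which is what the geometry predicts. I'll ease back to x = 8 mm to soften the spring return, then release.

```bash
python3 - <<'E'
from h import *
ctrl.movel(hp(.008,.0355),max_speed=.03); st()
ctrl.ungrasp(); st()
ctrl.pause(.3)
s=get_state()["tcp_pos"]
ctrl.movel([s[0],s[1],.16],max_speed=.1); st()
ctrl.movel([.38,-.15,.25],max_speed=.2); ctrl.pause(.3); st()
for c in("scene","top"):
    im,d=vision.grab_frame(c);P=cloud(c,d)
    cr=im[130:270,270:480] if c=="scene" else im[130:260,300:460]
    cv2.imwrite(f"pics/g_{c}.png",cv2.resize(cr,None,fx=3.7,fy=3.7))
    for n in("drop_bottle","stain_vial","jaw"):
        r=models.masks_of(c,n)
        for x in r[:1]:
            m=x["mask"]&(d>0);q=P[m];q[:,:2]-=O; print(c,n,round(x["p"],2),x["point"],np.percentile(q,[3,50,97],axis=0).round(4).tolist())
            if n=="drop_bottle":
                T=q[q[:,2]>.066]; print("top rel O",T.mean(0),len(T))
E
```

```text
12.62 [ 0.4565 -0.3144  0.0354] F [-6.1  0.7  4.3] w 0.0316 q [ 0.7   0.63 -0.21  1.92  0.22  0.61 -1.31]
13.19 [ 0.4574 -0.3144  0.0355] F [-0.1  0.4  0.1] w 0.0851 q [ 0.7   0.63 -0.21  1.92  0.22  0.61 -1.31]
14.88 [ 0.4569 -0.3142  0.1594] F [ 0.5  0.5 -0.5] w 0.0852 q [ 0.74  0.47 -0.27  1.79  0.15  0.9  -1.25]
16.35 [ 0.38   -0.1503  0.2496] F [-0.2  0.5  0.6] w 0.0858 q [ 0.61  0.16 -0.34  1.99  0.06  1.01 -1.41]
scene drop_bottle 0.89 [358.3, 217.7] [[-0.0156, -0.0168, 0.0259], [-0.0093, -0.0039, 0.0502], [0.0061, 0.0118, 0.0726]]
top rel O [-0.00282613 -0.0015562   0.07100722] 116
scene stain_vial 0.63 [260.9, 203.7] [[-0.0111, 0.174, 0.0047], [-0.007, 0.1806, 0.0307], [0.0063, 0.1908, 0.0485]]
top drop_bottle 0.9 [367.7, 205.6] [[-0.0139, -0.0105, 0.0226], [-0.0031, 0.0047, 0.0572], [0.0108, 0.0164, 0.0754]]
top rel O [0.00086739 0.000951   0.07280546] 144
top jaw 0.67 [366.0, 185.2] [[0.0186, -0.0181, 0.0295], [0.0273, 0.0013, 0.0374], [0.1092, 0.0138, 0.0585]]
```

View pics/g_scene.png

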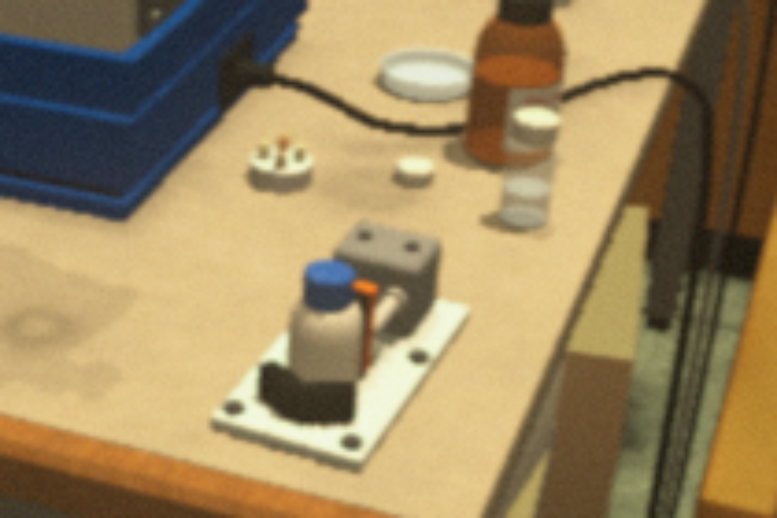

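View pics/g_top.png

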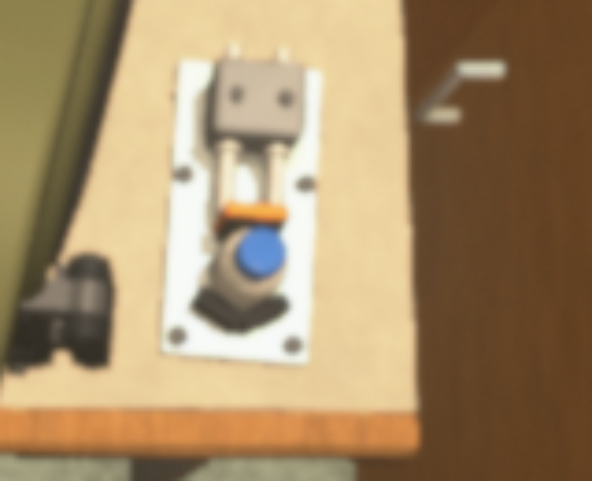

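The bottle stands upright against the V stop with the orange jaw pressed on it (scene crop (330,320)). Its top is at z ≈ 0.072, which is plate height plus bottle height. I'm handing in the job.

```bash
python3 -c "
from station import ticket
print(ticket.close_job())"
```

```text
the job is handed in; nothing more can be done
None
```

The dropper bottle is clamped upright in the spring holder, and I handed the job in at about 17 s of the 42 s allowed. I gripped it about 46 mm up, pushed the jaw back with it, lowered it until it touched the base plate, then eased it back to x = 8 mm and let go.

**Last checks after release:**
- **Bottle position:** its axis is within about 3 mm of the seat centre in both cameras. The two cameras disagree by about 4 mm along x, which is mostly view bias.
- **Bottle height:** its top is at 71–73 mm, matching fully down on the 8 mm plate (72 mm).
- **Uprightness:** it looks upright in the pictures; I did not measure the tilt angle.
- **Jaw:** its face is at about x = 17 mm in the top view, so the joint is near 15 mm and pressing on the bottle. The jaw network missed it in the scene view, but it is visible there by eye.
- **Brown vial:** it is upright and unmoved in the scene camera. The top camera network did not report it, because the arm blocked its view.
- **Robot:** it stands clear, with no contact force showing.

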